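Prove the coring arbor's taper: twist it home, then drift it loose

TASK

Check that the taper socket on the lab bench grips and lets go before the next station. Take the steel arbor out of its white rack and press it into the socket with a gentle twisting push, turning by feel until the notches of its collar drop over the two dogs on the rim and the collar sits fully home, and let go of it; then drive the aluminium wedge through the cross slot under the shank, without touching the arbor again, until the arbor has come loose and its collar stands 10 to 18 mm clear of the rim. Leave it standing upright on the wedge, never push either piece harder than about 30 N, and do not disturb the jar, the tub and the wash bottle.

Things in the scene. Friction and masses are not known exactly. Their poses are not given: they have to be found in the camera images.
- arbor_head (a point): Centre of the arbor's square steel head, the part to grip: 24 x 24 mm, 46 mm tall. z up along the arbor, x and y square to the head's flat sides. From 23 to 35 mm below this point is a round collar 55 mm across; its lowest 5 mm are cut by six evenly spaced notches 10 mm wide, one at the x axis. From 35 to 91 mm below is the tapered shank
- arbor: The arbor; origin at the lower end of its shank, on its axis, 91 mm below arbor_head. About 0.5 kg (may vary by 20 %); at first it hangs upright by its collar in the rack. The shank is 32 mm thick at the collar and 20 mm at its rounded lower end (6 degrees a side); plain steel, friction about 0.6 (may vary by 20 %)
- rack: White plastic block 80 x 80 mm, 64 mm tall, with an upright through hole 37 mm wide in its middle, fixed to the bench; origin at the centre of its underside. The arbor's collar rests on its top
- socket_mouth (a point): Centre of the socket's open top, level with its flat rim, 102 mm above the bench; z up, x along the cross slot. Two opposite round-backed dogs, 6 mm wide, stand 4.5 mm above the rim, 18 to 28 mm from the axis, on a friction-held ring, at an unmeasured angle up to 30 degrees off the slot. When home, the collar lies on the rim, arbor_head 35 mm above this point
- socket: Fixed steel block 70 x 70 mm on a 90 x 90 x 25 mm grey foot; origin on the bench on its axis; bore 35 mm wide. Four sprung jaws in it grip the taper, first touching with the collar 7 mm above the rim; at 4.5 mm the collar rides on the dogs until a turn (at most 60 degrees) under a light push drops a notch over each. Pushing home takes up to 20 N; friction then holds it
- slot_floor (a point): Centre of the cross slot's floor, on the socket's axis, 25 mm above the bench. The slot runs right through the block along this point's x axis, 16 mm wide, 40 mm high, open at both ends, 35 mm from this point; the foot, level with the floor, reaches 10 mm farther. With the arbor home its shank's lower end is 21 mm above the floor
- wedge_grip (a point): Where to grip the wedge: on its ribbed tail (65 mm long, 34 mm high, 12 mm thick), 20 mm from the tail end, 195 mm behind the tip, 22 mm above the wedge's flat underside. x points along the wedge to the tip, y across its thickness, z up. Gripped here, the gripper stays clear of the socket when the wedge is driven
- wedge: Aluminium drift standing on its long edge on the bench: 12 mm thick, 215 mm long, 0.22 kg; origin on its underside, 107 mm behind the tip. Its top is a ramp from 12 mm high at the tip, rising 1 in 5 to 38 mm at 130 mm from the tip, level to 150 mm, then the tail. The ramp part is oiled (friction about 0.18): left under the arbor it stays
- wedge_tip (a point): The wedge's tip, at the level of its underside, mid thickness; axes as wedge_grip. The tip is bevelled below and narrows to 6 mm. The ramp meets the seated shank when the tip is about 45 mm past the socket's axis; each 5 mm more lifts the arbor about 1 mm and takes 5 to 20 N until the jaws let go, the arbor some 7 mm up
- jar: Lidded jar, 56 mm wide, 75 mm tall; a bystander; origin at the centre of its underside
- tub: Open plastic sample tub, 120 x 160 x 50 mm; a bystander; origin at the centre of its underside
- wash: Wash bottle, 60 mm wide, 160 mm tall; a bystander; origin at the centre of its underside

How it is judged:
By the outcome, as a careful person would: the job done as asked, in the order asked, and still so for the second after the job is handed in, with the robot touching nothing.
It also fails if it takes over 72 s, if anything falls off the work surface, if the arm or the gripper's body presses on something with over 40 N, if the wrist force passes 120 N, or if a joint passes its speed limit or range.

ROBOT

A 6-joint arm with a two-finger parallel gripper is mounted at the origin on the work surface. World frame = base frame: x ahead of the robot, y to its left, z up, the work surface at z = 0. Lengths are in m, angles in rad, forces in N, time in s.
With the tool pointing down it reaches from about 0.3 to 0.775 m from the base axis. Payload 14.6 kg.
Tool frame: the origin (TCP) lies on the centre line of the jaws, within the pads' length; the fingertips stand 19 mm ahead of it and the grasp point (between the pads) is the TCP; y points along the fingers, x is the direction in which the jaws open and shut, and the axes are right-handed (so a half turn about y gives the same grasp; the last joint's range is limited). The gripper opens to 94 mm and grips with 3 to 60 N. Pads are 16 mm wide; open, the fingers measure 119 mm over their backs; the gripper's body (75 mm by 177 mm) begins 78 mm behind the grasp point.
Start: joints at [-1.213, 0.3, 1.521, -0, 1.321, -0.067], TCP at [0.227, -0.501, 0.224] pointing down, gripper open.
Joint ranges: [-3.03, 3.03], [-0.79, 2.21], [0.23, 2.52], [-1.04, 4.18], [0, 3.07], [-2.55, 2.55]. Speed limits (rad/s): [2.22, 2.22, 2.57, 3.14, 3.14, 3.14].

INTERFACE

Orientations are given as [roll, pitch, yaw] about the fixed x, y, z axes, in that order (R = Rz(yaw) Ry(pitch) Rx(roll)).
In Python, from station import ctrl, optics gives the robot as it stands.
- The arm moves only by the tool jog_arm, never from a script. Its argument "targets" is a list of rows, each a list of 3 entries, a list of its own where there are three numbers: the finger opening in cm, from 0 to 9.4, then the shift along the tool's x, y, z in cm, then the turn about the tool's y in rad. A call has 1 to 10 rows; each row is the pose to reach, as a shift and turn from the pose commanded when the call began, along the tool's axes at that moment; what a row does not reach only later rows make up. A row lasts 1/10 s, in which the tool goes at most 50 mm and 8.59 degrees, less where a joint would pass 70% of its speed; a pose out of reach is approached as far as the arm can. A call with a gripper value outside its range is refused whole. The fingers move at their own pace and stop on an object; "grip_force" is the grip in N (left out, the last holds). Time passes only in rows, so rows that repeat a pose let the fingers close. It gives the time, the measured TCP pose, the force and the opening at its end, in the units of the state.
- ctrl.get_obs(): the state, without advancing time (a new reading comes with each control period).
- optics.camera(name): name is "side" or "top"; returns a dict with "img" (480x640x3 uint8, red, green, blue), "range_z" (480x640 float32, m along the optical axis (not along the pixel's ray), 0 where there is no reading), "camera_matrix" (3x3 intrinsics, pixels), "world_to_cam" (4x4, takes a point from world to camera coordinates). Camera axes: x right, y up, looking along -z (the intrinsics and any distortion apply to the point x, -y, -z); pixel columns grow to the right and rows downward; lengths in m; the calibration is good to about 2 mm. A picture is of the moment at which its call begins.
- ctrl.hand_in(): hands the job in, once; it reports no verdict.
The state is a dict: "time_s": time; "qpos": joint angles; "joint_vel": joint speeds; "tau": joint torques, N m; "ee_pos": TCP position; "eef_rot": TCP orientation; "force": force on the tool from outside, world axes, zero at the start; "moment": the same for the moment, N m; "grip_width": finger opening in m.
Only numpy, scipy, OpenCV 4.12 (cv2) and the standard library are available. Lean on these libraries where they do the work, as an engineer would, in place of code of your own. Each camera call takes 0.05 s, during which the arm holds its last target. There are 200 camera calls.

## Working session

There is one attempt and no reset: what is moved stays moved. The work goes in short steps, Python scripts to look and compute and a tool call to move; the robot and the scene stay as the last step left them, time stands still between calls to the robot, and variables do not carry over. Pictures are saved under pics/ and viewed, about 8 in all and at most 12, crops included, and the job is handed in when it is done.

Besides the shell and the picture viewer there is one more tool, called after "Emit:" in YAML: its name, and indented under it one key for each argument. jog_arm: Moves the arm, as the interface text tells. Its arguments: {"type":"object","properties":{"targets":{"type":"array","items":{"type":"array"}},"grip_force":{"type":"number"}},"required":["targets"]}

```bash
mkdir -p pics; ls
cat > h.py <<'E'
import numpy as np, cv2
from station import ctrl, optics
def shot(n):
    c=optics.camera(n); return c
def points(c):
    K=c["camera_matrix"];z=c["range_z"];v,u=np.mgrid[:480,:640]
    x=(u-K[0,2])/K[0,0]*z; y=(v-K[1,2])/K[1,1]*z
    P=np.stack([x,-y,-z,np.ones_like(z)],-1)
    W=P@np.linalg.inv(c["world_to_cam"]).T
    W[z==0]=np.nan
    return W[...,:3]
def save(name,img): cv2.imwrite("pics/"+name,img[...,::-1])
E
python3 - <<'E'
from h import *
print(ctrl.get_obs())
a=shot("top");b=shot("side")
save("top0.png",a["img"]);save("side0.png",b["img"])
np.savez("t0.npz",**a);np.savez("s0.npz",**b)
for c in(a,b): print(c["camera_matrix"],np.linalg.inv(c["world_to_cam"]).round(3))
E
```

```text
pics
{'time_s': 0.0, 'qpos': array([-1.21256914e+00,  3.00457545e-01,  1.52158870e+00, -3.56520841e-05,
        1.32070768e+00, -6.66192476e-02]), 'joint_vel': array([ 6.07312900e-05, -1.64607936e-03,  1.09749792e-03,  5.00541744e-04,
       -1.22602200e-05,  1.47262428e-03]), 'tau': array([-1.53666369e-03, -5.31802726e+01, -3.52734661e+01,  7.07161613e-02,
        2.43942667e-02, -8.95952940e-05]), 'ee_pos': array([ 0.2265925 , -0.50088365,  0.22389053]), 'eef_rot': array([-1.57075348e+00,  1.16099431e-03, -1.14594103e+00]), 'force': array([ 0.01217178, -0.20092004, -0.21323253]), 'moment': array([ 0.07247541, -0.04692941,  0.02230886]), 'grip_width': 0.09380910614413816}
[[615.27204622   0.         329.28056557]
 [  0.         615.27204622 242.57732886]
 [  0.           0.           1.        ]] [[-0.019  0.98  -0.197  0.317]
 [-1.    -0.019 -0.     0.01 ]
 [-0.004  0.197  0.98   1.256]
 [ 0.     0.     0.     1.   ]]
[[439.67786218   0.         322.85811101]
 [  0.         439.67786218 237.36766197]
 [  0.           0.           1.        ]] [[-0.98   0.094 -0.174  0.365]
 [-0.197 -0.476  0.857  0.788]
 [-0.002  0.874  0.486  0.554]
 [ 0.     0.     0.     1.   ]]
```

View pics/top0.png

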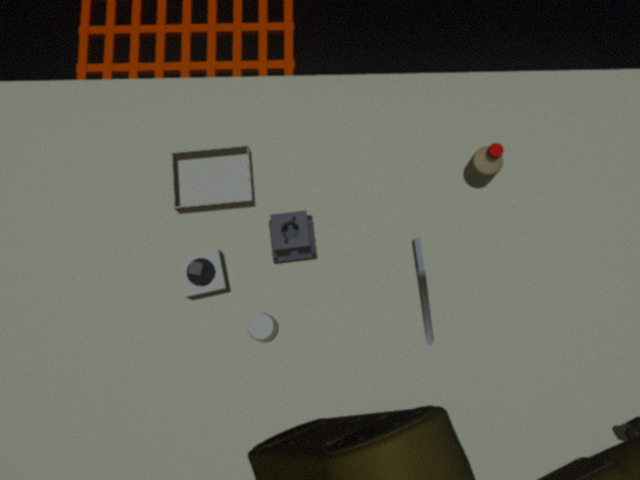

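View pics/side0.png

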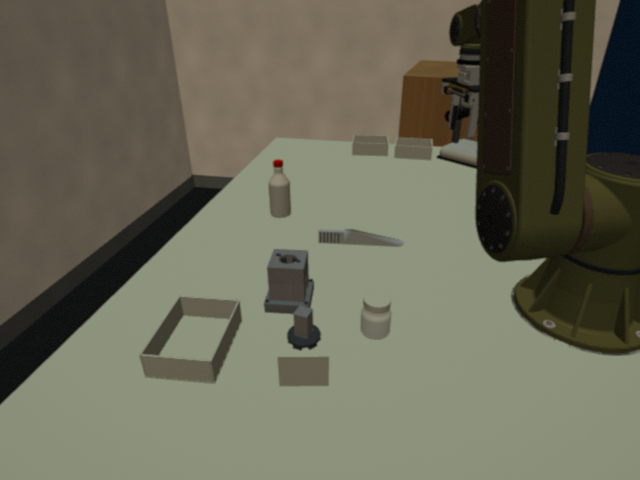

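Top view: tub (213,180), socket (292,237), rack with arbor (203,272), jar (262,327), wedge from its tail (417,240) to its tip (430,343), wash bottle (485,165). The side view agrees. Next I measure.

Run:
```python
from h import *
t=dict(np.load("t0.npz"));s=dict(np.load("s0.npz"))
T=points(t);S=points(s)
def crop(i,u0,v0,w,h,W,H): return cv2.resize(i[v0:v0+h,u0:u0+w],(W,H),interpolation=cv2.INTER_CUBIC)
im=np.hstack([np.vstack([crop(t["img"],260,200,64,72,384,300),crop(t["img"],170,240,70,65,384,300)]),
 np.vstack([crop(s["img"],255,240,66,75,384,300),crop(s["img"],265,300,80,92,384,300)])])
im=cv2.convertScaleAbs(im,alpha=1.8);save("crops.png",im)
# height segmentation
def region(P,lo,hi,x,y):
    m=(P[...,2]>lo)&(P[...,2]<hi)&(P[...,0]>x[0])&(P[...,0]<x[1])&(P[...,1]>y[0])&(P[...,1]<y[1]); return P[m]
for n,(u,v) in dict(sock=(292,237),rack=(203,272),jar=(262,327),tail=(419,255),tip=(430,341),tub=(213,180),wash=(485,165)).items(): print(n,T[v,u].round(4))
def rect(n,p):
    r=cv2.minAreaRect((p[:,:2]*1000).astype(np.float32));print(n,len(p),np.round(r[0],1),np.round(r[1],1),round(r[2],1),"zmed",np.median(p[:,2]).round(4))
c=T[237,292]
rect("socktop",region(T,.092,.108,(c[0]-.08,c[0]+.08),(c[1]-.07,c[1]+.07)))
rect("foot",region(T,.02,.03,(c[0]-.1,c[0]+.1),(c[1]-.08,c[1]+.08)))
c=T[272,203]
rect("racktop",region(T,.058,.068,(c[0]-.08,c[0]+.08),(c[1]-.08,c[1]+.08)))
rect("collar",region(T,.071,.082,(c[0]-.08,c[0]+.08),(c[1]-.08,c[1]+.08)))
rect("head",region(T,.115,.13,(c[0]-.08,c[0]+.08),(c[1]-.08,c[1]+.08)))
for n,P in(("t",T),("s",S)):
  for lo,hi in((.008,.05),(.030,.037),(.037,.045)):
    p=region(P,lo,hi,(.15,.55),(-.3,-.1));
    if len(p)>5: rect(n+"wedge",p)
```

```text
sock [0.5782 0.0863 0.0224]
rack [0.4958 0.2493 0.108 ]
jar [0.393  0.1417 0.0719]
tail [ 0.5336 -0.1703  0.0346]
tip [ 0.3626 -0.1867  0.0157]
tub [0.7097 0.2546 0.0013]
wash [ 0.6938 -0.2945  0.1158]
socktop 1120 [575.7  85.1] [71.7 70. ] 6.1 zmed 0.1025
foot 621 [593.9 101. ] [131.3 117.4] 6.2 zmed 0.0254
racktop 963 [502.3 261.2] [81.  81.3] 12.1 zmed 0.0645
collar 380 [503.8 259.7] [56.2 70.5] 26.0 zmed 0.0767
head 175 [502.  260.8] [25.9 24. ] 77.5 zmed 0.1223
twedge 770 [ 368.2 -208.4] [184.7 361.8] 89.1 zmed 0.028
twedge 243 [ 479.6 -176. ] [142.   13.8] 6.0 zmed 0.0341
twedge 108 [ 501.  -173.4] [92.5 12.2] 5.9 zmed 0.039
swedge 676 [ 454.8 -177.8] [192.7  20. ] 6.7 zmed 0.0204
swedge 127 [ 499.6 -173.8] [102.   18.2] 4.0 zmed 0.0324
swedge 9 [ 494.7 -171.9] [18.7 10.4] 0.6 zmed 0.0376
```

View pics/crops.png

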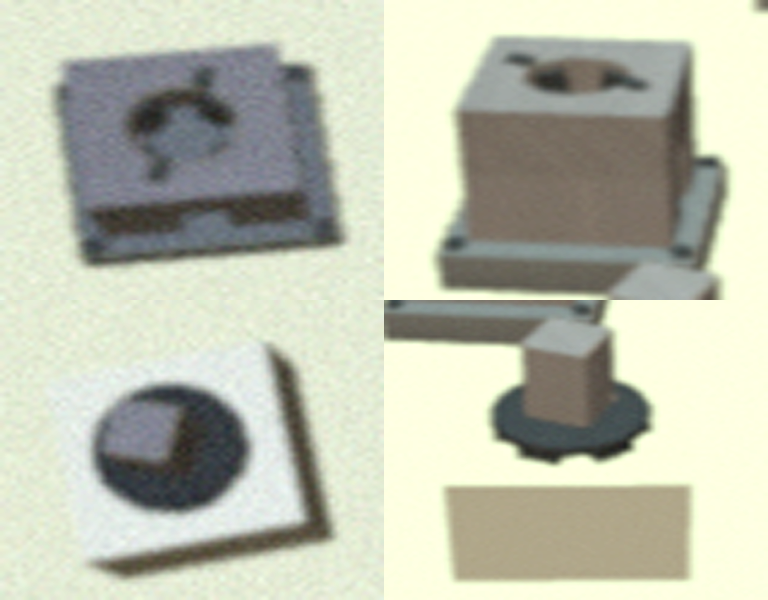

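Crops: the slot opens on the robot-side (−x) face, and the dogs on the rim lie at about −19° in world. The collar notches are visible from the side. One more measurement for the notch phase and the wedge ends.

Run:
```python
from h import *
t=dict(np.load("t0.npz"));s=dict(np.load("s0.npz"));T=points(t);S=points(s)
def proj(c,p):
    q=c["world_to_cam"]@np.r_[p,1];K=c["camera_matrix"]
    return np.array([K[0,2]+K[0,0]*q[0]/-q[2],K[1,2]+K[1,1]*-q[1]/-q[2]])
# notch marks
u0,v0,w,h,k=280,300,50,52,11
im=cv2.resize(s["img"][v0:v0+h,u0:u0+w],None,fx=k,fy=k,interpolation=cv2.INTER_CUBIC);im=cv2.convertScaleAbs(im,alpha=2.2)
for a0,col in((-12.5,(255,0,0)),(77.5,(0,0,255))):
  for i in range(6):
    a=np.radians(a0+60*i)
    if np.sin(a)>-.2:
      p=(proj(s,[.502+.0275*np.cos(a),.261+.0275*np.sin(a),.0645])-[u0,v0]+.5)*k
      cv2.circle(im,tuple(int(x) for x in p),5,col,2)
# dogs in top view: height above rim & dark
u1,v1,w1,h1=270,205,46,48
it=cv2.resize(t["img"][v1:v1+h1,u1:u1+w1],(250,260),interpolation=cv2.INTER_CUBIC)
it=cv2.convertScaleAbs(it,alpha=2)
H,W=im.shape[:2];out=np.zeros((max(H,260),W+250,3),np.uint8);out[:H,:W]=im;out[:260,W:]=it
save("notch.png",out)
g=cv2.cvtColor(t["img"],cv2.COLOR_RGB2GRAY).astype(float)
# cast rim pixels onto z=.104
K=t["camera_matrix"];M=np.linalg.inv(t["world_to_cam"])
def ray(u,v,z):
    d=M[:3,:3]@np.array([(u-K[0,2])/K[0,0],-(v-K[1,2])/K[1,1],-1]);o=M[:3,3];return o+d*(z-o[2])/d[2]
pts=[]
for v in range(205,255):
  for u in range(268,318):
    p=ray(u,v,.104);d=p[:2]-[.5757,.0851];r=np.hypot(*d)
    if .020<r<.027: pts.append((np.degrees(np.arctan2(d[1],d[0])),g[v,u]))
pts=np.array(pts);b=np.arange(-180,180,8)
print([(int(a+4),int(pts[(pts[:,0]>=a)&(pts[:,0]<a+8),1].mean())) for a in b])
# bench-plane wedge mask by brightness difference: use depth z>.007 
m=(T[...,2]>.007)&(T[...,1]<-.14)&(T[...,1]>-.22)&(T[...,0]>.30)&(T[...,0]<.6)
n,l,st,c=cv2.connectedComponentsWithStats(m.astype(np.uint8))
for i in range(1,n):
  if st[i,4]>60:
    p=T[l==i];q=p[:,:2];mu=q.mean(0);d=np.linalg.svd(q-mu,full_matrices=0)[2][0];e=(q-mu)@d
    print(st[i],mu,d,np.degrees(np.arctan2(d[1],d[0])),e.min(),e.max(),mu+d*np.percentile(e,.5),mu+d*np.percentile(e,99.5))
for x in np.arange(.33,.57,.02):
  p=T[m&(abs(T[...,0]-x)<.006)]
  if len(p): print(x.round(3),p[:,1].mean().round(4),p[:,2].max().round(4),end="; ")
```

```text
[(-176, 72), (-168, 73), (-160, 73), (-152, 72), (-144, 72), (-136, 71), (-128, 72), (-120, 71), (-112, 71), (-104, 73), (-96, 73), (-88, 73), (-80, 74), (-72, 71), (-64, 75), (-56, 72), (-48, 71), (-40, 72), (-32, 69), (-24, 53), (-16, 44), (-8, 61), (0, 71), (8, 73), (16, 74), (24, 73), (32, 72), (40, 70), (48, 71), (56, 70), (64, 72), (72, 70), (80, 73), (88, 71), (96, 72), (104, 70), (112, 70), (120, 70), (128, 71), (136, 71), (144, 71), (152, 59), (160, 42), (168, 56), (176, 70)]
[412 238  22 107 817] [ 0.46657598 -0.17589811] [-0.99455431 -0.10421964] -174.0177913198702 -0.10451102007811097 0.1107889771721989 [ 0.56809995 -0.16525938] [ 0.358358  -0.1872383]
0.33 -0.1939 0.0085; 0.35 -0.1964 0.0072; 0.37 -0.186 0.0212; 0.39 -0.1835 0.0262; 0.41 -0.1824 0.0307; 0.43 -0.1792 0.0336; 0.45 -0.1782 0.0372; 0.47 -0.1755 0.0404; 0.49 -0.1729 0.0444; 0.51 -0.1717 0.0403; 0.53 -0.1707 0.041; 0.55 -0.1671 0.0402;
```

View pics/notch.png

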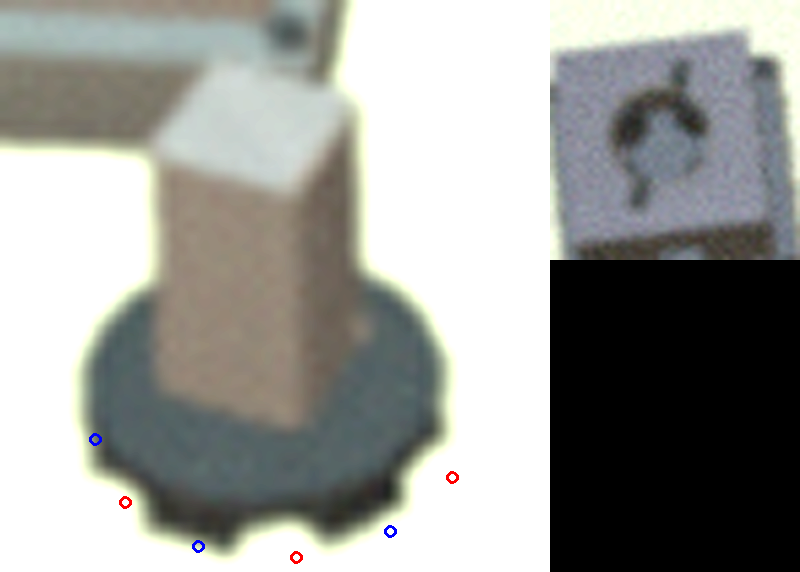

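The visible notches match the red hypothesis: gaps near (283,515), (125,490) and (425,445). So a notch lies at about −12.5° in world and the dogs at about −18°. Moving to the rack now.

Emit:
jog_arm:
  targets:
    - [6,[-58,0,56.5],-0.928]
    - [6,[-58,0,56.5],-0.928]
    - [6,[-58,0,56.5],-0.928]
    - [6,[-58,0,56.5],-0.928]
    - [6,[-58,0,56.5],-0.928]
    - [6,[-58,0,56.5],-0.928]
    - [6,[-58,0,56.5],-0.928]
    - [6,[-58,0,56.5],-0.928]
    - [6,[-58,0,56.5],-0.928]
    - [6,[-58,0,56.5],-0.928]
  grip_force: 30

```text
time_s: 1.1
ee_pos: [0.3971, -0.0289, 0.2246]
eef_rot: [-1.571, -0.0, -0.218]
force: [1.9, -0.5, -0.4]
grip_width: 0.0599
```

```bash
cat > to.py <<'E'
import sys
from h import *
# usage: to.py x y z yaw_deg -> tool shift cm + turn from measured pose
o=ctrl.get_obs();x,y,z,w=map(float,sys.argv[1:5])
from scipy.spatial.transform import Rotation as R
r=R.from_euler("xyz",o["eef_rot"]).as_matrix();yaw=np.arctan2(r[1,0],r[0,0])
print("t",o["time_s"],"pos",o["ee_pos"].round(4),"yaw",np.degrees(yaw).round(2),"F",o["force"].round(1),"M",o["moment"].round(2),"w",round(o["grip_width"],4),"q",o["qpos"].round(2))
print("shift cm",(r.T@(np.array([x,y,z])-o["ee_pos"])*100).round(2),"turn",round(-(np.radians(w)-yaw),3))
E
python3 to.py .502 .261 .17 -12.5
```

```text
t 1.1 pos [ 0.3971 -0.0289  0.2246] yaw -12.5 F [ 1.9 -0.5 -0.4] M [-0.1  -0.13 -0.02] w 0.0599 q [-0.16 -0.05  1.91 -0.    1.28  0.05]
shift cm [ 3.97  5.46 30.58] turn 0.0
```

Emit:
jog_arm:
  targets:
    - [6,[3.5,0,28.2],0]
    - [6,[3.5,0,28.2],0]
    - [6,[3.5,0,28.2],0]
    - [6,[3.5,0,28.2],0]
    - [6,[3.5,0,28.2],0]
    - [6,[3.5,0,28.2],0]
    - [6,[3.5,0,28.2],0]
    - [6,[3.5,0,28.2],0]
    - [6,[3.5,0,28.2],0]

```text
time_s: 2.0
ee_pos: [0.4919, 0.2359, 0.2243]
eef_rot: [-1.571, 0.0, -0.219]
force: [-1.2, -0.4, -0.6]
grip_width: 0.0599
```

```bash
python3 to.py .502 .261 .099 -12.5;python3 - <<'E'
from h import *
s=shot("side");t=shot("top")
im=np.hstack([cv2.resize(s["img"][210:390,210:390],(400,400)),cv2.resize(t["img"][190:330,130:270],(400,400))])
save("above.png",cv2.convertScaleAbs(im,alpha=1.8))
E
```

```text
t 2.0 pos [0.4919 0.2359 0.2243] yaw -12.53 F [-1.2 -0.4 -0.6] M [-0.   -0.03 -0.01] w 0.0599 q [ 0.38  0.29  1.53 -0.    1.32  0.6 ]
shift cm [ 0.45 12.53  2.67] turn -0.0
```

View pics/above.png

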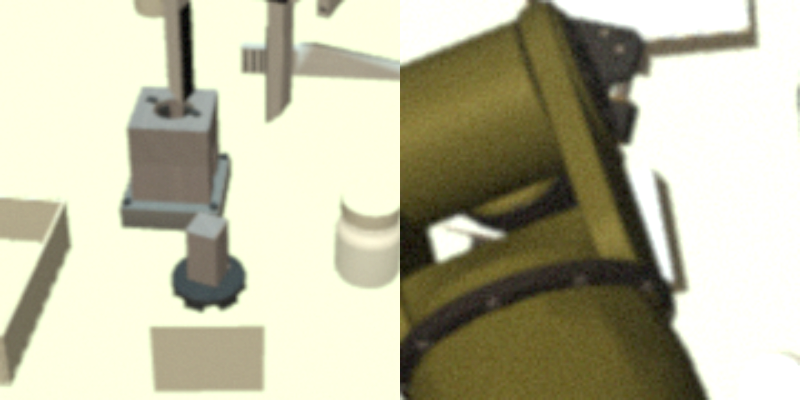

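Side crop: fingers open above the head and short of it, nothing touched (socket at (170,160), head at (205,240)). The arm hides the rack in the top view. I'll centre the gripper, let it settle, then go down.

Emit:
jog_arm:
  targets:
    - [6,[0.2,5,1.2],0]
    - [6,[0.2,5,1.2],0]
    - [6,[0.2,5,1.2],0]
    - [6,[0.2,5,1.2],0]

```text
time_s: 2.5
ee_pos: [0.4972, 0.2478, 0.1764]
eef_rot: [-1.57, -0.002, -0.218]
force: [-0.9, 0.4, -0.3]
grip_width: 0.0604
```

```bash
python3 to.py .502 .261 .099 -12.5
```

```text
t 2.5 pos [0.4972 0.2478 0.1764] yaw -12.51 F [-0.9  0.4 -0.3] M [-0.03 -0.11 -0.  ] w 0.0604 q [ 0.4   0.35  1.56 -0.    1.22  0.61]
shift cm [0.17 7.74 1.39] turn -0.0
```

Emit:
jog_arm:
  targets:
    - [6,[0.17,0,1.35],0]
    - [6,[0.17,3.8,1.35],0]
    - [6,[0.17,7.6,1.35],0]
    - [6,[0.17,7.6,1.35],0]
    - [6,[0.17,7.6,1.35],0]
    - [6,[0.17,7.6,1.35],0]

```text
time_s: 3.1
ee_pos: [0.5022, 0.2615, 0.1009]
eef_rot: [-1.569, -0.002, -0.218]
force: [-0.1, -0.0, 0.7]
grip_width: 0.0602
```

```bash
python3 to.py .502 .261 .099 -12.5
```

```text
t 3.1 pos [0.5022 0.2615 0.1009] yaw -12.49 F [-0.1 -0.   0.7] M [-0.   -0.08  0.06] w 0.0602 q [0.42 0.46 1.6  0.   1.07 0.63]
shift cm [-0.01  0.19 -0.05] turn 0.0
```

Emit:
jog_arm:
  targets:
    - [2,[0,0.1,0],0]
    - [2,[0,0.1,0],0]
    - [2,[0,0.1,0],0]
    - [2,[0,0.1,0],0]
    - [2,[0,0.1,0],0]
    - [2,[0,0.1,0],0]
    - [2,[0,0.1,0],0]
    - [2,[0,0.1,0],0]
  grip_force: 40

```text
time_s: 3.9
ee_pos: [0.5015, 0.2609, 0.0977]
eef_rot: [-1.571, -0.001, -0.218]
force: [1.8, -0.4, 2.8]
grip_width: 0.0241
```

```bash
python3 to.py .5757 .0851 .22 -8
```

```text
t 3.9 pos [0.5015 0.2609 0.0977] yaw -12.49 F [ 1.8 -0.4  2.8] M [-0.15 -0.28 -0.01] w 0.0241 q [ 0.41  0.47  1.6  -0.    1.07  0.63]
shift cm [ 11.06 -12.23 -15.55] turn -0.078
```

Gripped (width 24.1 mm). The TCP sits about 1.3 mm below the head centre, so home means a TCP z of about 0.136. Lifting and carrying over.

Emit:
jog_arm:
  targets:
    - [2,[0,-4,0],0]
    - [2,[0,-8,0],0]
    - [2,[0,-12.5,0],0]
    - [2,[0,-12.5,0],0]
    - [2,[4,-12.5,-5],0]
    - [2,[7,-12.5,-9],0]
    - [2,[11,-12.5,-13],0]
    - [2,[11.06,-12.5,-15.5],0]
    - [2,[11.06,-12.5,-15.5],0]
    - [2,[11.06,-12.5,-15.5],0]

```text
time_s: 4.9
ee_pos: [0.5752, 0.0849, 0.2206]
eef_rot: [-1.571, 0.003, -0.22]
force: [-1.0, 1.0, -6.2]
grip_width: 0.0238
```

```bash
python3 to.py .5757 .0851 .15 -8;python3 - <<'E'
from h import *
s=shot("side");t=shot("top")
im=np.hstack([cv2.resize(s["img"][190:320,225:355],(400,400)),cv2.resize(t["img"][170:310,220:360],(400,400))])
save("oversock.png",cv2.convertScaleAbs(im,alpha=1.8))
E
```

```text
t 4.9 pos [0.5752 0.0849 0.2206] yaw -12.59 F [-1.   1.  -6.2] M [-0.02 -0.05 -0.05] w 0.0238 q [0.08 0.37 1.43 0.   1.34 0.3 ]
shift cm [0.07 7.06 0.04] turn -0.08
```

View pics/oversock.png

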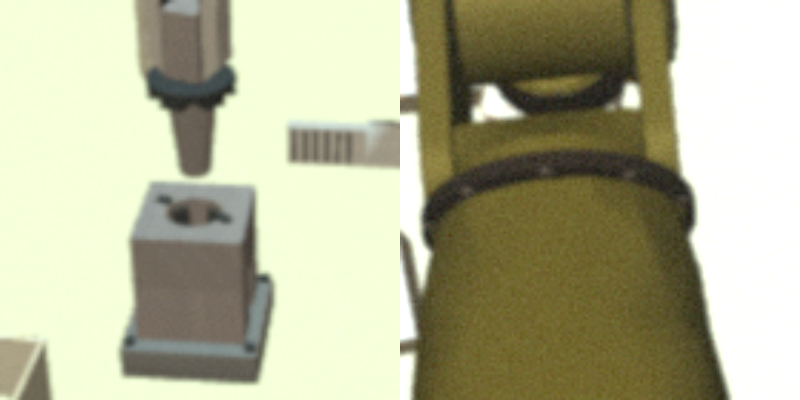

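The arbor hangs upright over the socket, shank end (193,170) above the mouth (193,210); force −6 N is just its weight. Lowering to just above first jaw contact.

Emit:
jog_arm:
  targets:
    - [2,[0.05,3,0.02],0]
    - [2,[0.05,5.5,0.02],0]
    - [2,[0.05,7,0.02],0]
    - [2,[0.05,7.4,0.02],0]
    - [2,[0.05,7.5,0.02],0]
    - [2,[0.05,7.5,0.02],0]
    - [2,[0.05,7.5,0.02],0]

```text
time_s: 5.7
ee_pos: [0.5764, 0.0862, 0.1472]
eef_rot: [-1.572, -0.001, -0.216]
force: [4.8, -5.4, -7.4]
grip_width: 0.0238
```

```bash
python3 to.py .5757 .0851 .1402 -18
```

```text
t 5.7 pos [0.5764 0.0862 0.1472] yaw -12.39 F [ 4.8 -5.4 -7.4] M [-1.33 -1.05 -0.01] w 0.0238 q [ 0.09  0.44  1.51 -0.    1.19  0.3 ]
shift cm [-0.05  0.7  -0.12] turn 0.098
```

Emit:
jog_arm:
  targets:
    - [2,[0,0,0],0]
    - [2,[0,0,0],0]
    - [2,[0,0,0],0]

```text
time_s: 6.0
ee_pos: [0.5764, 0.0862, 0.1472]
eef_rot: [-1.572, -0.001, -0.216]
force: [4.8, -5.8, -6.5]
grip_width: 0.0241
```

```bash
python3 to.py .5757 .0851 .1402 -18
```

```text
t 6.0 pos [0.5764 0.0862 0.1472] yaw -12.39 F [ 4.8 -5.8 -6.5] M [-1.35 -1.08 -0.02] w 0.0241 q [ 0.09  0.44  1.51 -0.    1.19  0.3 ]
shift cm [-0.04  0.7  -0.12] turn 0.098
```

Emit:
jog_arm:
  targets:
    - [2,[0.06,0,-0.05],0]
    - [2,[0.12,0,-0.1],0]
    - [2,[0.12,0,-0.1],0]
    - [2,[0.12,0,-0.1],0]

```text
time_s: 6.4
ee_pos: [0.5769, 0.085, 0.1473]
eef_rot: [-1.571, 0.001, -0.217]
force: [-0.0, 0.6, -5.8]
grip_width: 0.0242
```

```bash
python3 to.py .5757 .0851 .1402 -18
```

```text
t 6.4 pos [0.5769 0.085  0.1473] yaw -12.45 F [-0.   0.6 -5.8] M [ 0.   -0.12  0.03] w 0.0242 q [0.08 0.44 1.51 0.   1.19 0.3 ]
shift cm [-0.12  0.71 -0.02] turn 0.097
```

Lateral load is gone. Easing down.

Emit:
jog_arm:
  targets:
    - [2,[0,0.1,0],0]
    - [2,[0,0.2,0],0]
    - [2,[0,0.3,0],0]
    - [2,[0,0.4,0],0]
    - [2,[0,0.5,0],0]
    - [2,[0,0.6,0],0]
    - [2,[0,0.6,0],0]

```text
time_s: 7.1
ee_pos: [0.5772, 0.0845, 0.1414]
eef_rot: [-1.571, 0.0, -0.218]
force: [0.7, 0.9, -4.5]
grip_width: 0.0238
```

```bash
python3 to.py .5757 .0851 .1402 -18
```

```text
t 7.1 pos [0.5772 0.0845 0.1414] yaw -12.49 F [ 0.7  0.9 -4.5] M [-0.02 -0.01 -0.02] w 0.0238 q [0.08 0.45 1.51 0.   1.18 0.3 ]
shift cm [-0.16  0.12  0.03] turn 0.096
```

Emit:
jog_arm:
  targets:
    - [2,[0,0.05,0],0]
    - [2,[0,0.1,0],0]
    - [2,[0,0.15,0],0]
    - [2,[0,0.2,0],0]
    - [2,[0,0.2,0],0]

```text
time_s: 7.6
ee_pos: [0.5773, 0.0845, 0.1397]
eef_rot: [-1.571, -0.0, -0.218]
force: [-2.4, 0.2, 1.0]
grip_width: 0.024
```

```bash
python3 to.py .5757 .0851 .1402 -18
```

```text
t 7.6 pos [0.5773 0.0845 0.1397] yaw -12.49 F [-2.4  0.2  1. ] M [0.03 0.41 0.02] w 0.024 q [0.08 0.45 1.52 0.   1.17 0.3 ]
shift cm [-0.17 -0.05  0.03] turn 0.096
```

Emit:
jog_arm:
  targets:
    - [2,[0,0.05,0],0]
    - [2,[0,0.08,0],0.02]
    - [2,[0,0.08,0],0.05]
    - [2,[0,0.08,0],0.08]
    - [2,[0,0.08,0],0.1]

```text
time_s: 8.1
ee_pos: [0.5772, 0.0845, 0.1384]
eef_rot: [-1.571, 0.0, -0.32]
force: [-1.3, 0.4, -0.9]
grip_width: 0.0239
```

```bash
python3 to.py .5757 .0851 .1402 -18
```

```text
t 8.1 pos [0.5772 0.0845 0.1384] yaw -18.33 F [-1.3  0.4 -0.9] M [0.05 0.04 0.08] w 0.0239 q [0.08 0.45 1.52 0.   1.17 0.4 ]
shift cm [-0.16 -0.18  0.01] turn -0.006
```

Emit:
jog_arm:
  targets:
    - [2,[0,0.05,0],0.02]
    - [2,[0,0.1,0],0.03]
    - [2,[0,0.15,0],0.02]
    - [2,[0,0.2,0],0.0]
    - [2,[0,0.2,0],0.0]

```text
time_s: 8.6
ee_pos: [0.5773, 0.0844, 0.1371]
eef_rot: [-1.571, -0.001, -0.317]
force: [-3.0, 0.0, 4.6]
grip_width: 0.0237
```

```bash
python3 to.py .5757 .0851 .1355 -18
```

```text
t 8.6 pos [0.5773 0.0844 0.1371] yaw -18.19 F [-3.   0.   4.6] M [-0.03  0.55  0.  ] w 0.0237 q [ 0.08  0.46  1.52 -0.    1.17  0.4 ]
shift cm [-0.17  0.16  0.01] turn -0.003
```

Emit:
jog_arm:
  targets:
    - [2,[-0.02,0.05,0],0.02]
    - [2,[-0.04,0.1,0],0.03]
    - [2,[-0.04,0.13,0],0.0]
    - [2,[-0.04,0.16,0],-0.03]
    - [2,[-0.04,0.16,0],0.0]

```text
time_s: 9.1
ee_pos: [0.5772, 0.0845, 0.1358]
eef_rot: [-1.57, -0.001, -0.317]
force: [-0.9, 0.6, 4.9]
grip_width: 0.0235
```

```bash
python3 to.py .5757 .0851 .1355 -18
```

```text
t 9.1 pos [0.5772 0.0845 0.1358] yaw -18.18 F [-0.9  0.6  4.9] M [0.02 0.33 0.13] w 0.0235 q [ 0.08  0.46  1.52 -0.    1.16  0.4 ]
shift cm [-0.16  0.03  0.01] turn -0.003
```

Emit:
jog_arm:
  targets:
    - [2,[0,0.04,0],0]
    - [2,[0,0.08,0],0]
    - [2,[0,0.12,0],0]
    - [2,[0,0.12,0],0]

```text
time_s: 9.5
ee_pos: [0.5772, 0.0845, 0.1356]
eef_rot: [-1.57, -0.002, -0.318]
force: [-6.1, -1.0, 17.8]
grip_width: 0.0239
```

```bash
python3 to.py .5757 .0851 .1355 -18
```

```text
t 9.5 pos [0.5772 0.0845 0.1356] yaw -18.23 F [-6.1 -1.  17.8] M [-0.14  1.53 -0.09] w 0.0239 q [ 0.08  0.46  1.52 -0.    1.16  0.4 ]
shift cm [-0.16  0.01  0.01] turn -0.004
```

Hard stop at z 0.1356, the predicted home height, at about 23 N net. Easing off, releasing and rising.

Emit:
jog_arm:
  targets:
    - [2,[-0.02,-0.1,0],0]
    - [2,[-0.04,-0.15,0],0]
    - [3.5,[-0.04,-0.15,0],0]
    - [6,[-0.04,-0.15,0],0]
    - [6,[-0.04,-0.15,0],0]
    - [6,[-0.04,-0.15,0],0]
    - [6,[-0.04,-4,0],0]
    - [6,[-0.04,-9,0],0]
    - [6,[-0.04,-9,0],0]

```text
time_s: 10.4
ee_pos: [0.5784, 0.0849, 0.2305]
eef_rot: [-1.567, -0.009, -0.318]
force: [0.5, 0.4, 0.4]
grip_width: 0.0602
```

```bash
python3 to.py .5520 -.167 .20 -84
```

```text
t 10.4 pos [0.5784 0.0849 0.2305] yaw -18.22 F [0.5 0.4 0.4] M [-0.   -0.1   0.04] w 0.0602 q [0.08 0.37 1.42 0.   1.35 0.4 ]
shift cm [  5.34   3.   -24.77] turn 1.148
```

Emit:
jog_arm:
  targets:
    - [6,[5.2,0,-24.77],1.148]
    - [6,[5.2,0,-24.77],1.148]
    - [6,[5.2,0,-24.77],1.148]
    - [6,[5.2,0,-24.77],1.148]
    - [6,[5.2,3,-24.77],1.148]
    - [6,[5.2,8,-24.77],1.148]
    - [6,[5.2,12,-24.77],1.148]
    - [6,[5.2,12,-24.77],1.148]
    - [6,[5.2,12,-24.77],1.148]
    - [6,[5.2,12,-24.77],1.148]

```text
time_s: 11.4
ee_pos: [0.5488, -0.1669, 0.1044]
eef_rot: [-1.57, -0.001, -1.463]
force: [1.0, 0.7, -0.6]
grip_width: 0.06
```

```bash
python3 to.py .5506 -.1671 .022 -84
python3 - <<'E'
from h import *
s=shot("side");t=shot("top");np.savez("s1.npz",**s)
im=np.hstack([cv2.resize(s["img"][170:320,240:420],(480,400)),cv2.resize(s["img"][235:295,260:320],(400,400),interpolation=cv2.INTER_CUBIC)])[:,:800]
save("seated.png",cv2.convertScaleAbs(im,alpha=1.8))
P=points(s);m=(abs(P[...,0]-.577)<.03)&(abs(P[...,1]-.085)<.03)&(P[...,2]>.13)&(P[...,2]<.2);print("head top side",np.percentile(P[m][:,2],[50,90,97,100]))
T=points(t);m=(abs(T[...,0]-.577)<.009)&(abs(T[...,1]-.085)<.009)&(T[...,2]>.13)&(T[...,2]<.2);print("head top",m.sum(),T[m].mean(0) if m.any() else 0)
m=(abs(T[...,0]-.577)<.03)&(abs(T[...,1]-.085)<.03)&(T[...,2]>.106)&(T[...,2]<.122);print("collar",m.sum(),np.median(T[m][:,2]))
m=(abs(T[...,0]-.577)<.034)&(abs(T[...,1]-.085)<.034)&(T[...,2]>.096)&(T[...,2]<.106);print("rim",m.sum(),np.median(T[m][:,2]))
E
```

```text
t 11.4 pos [ 0.5488 -0.1669  0.1044] yaw -83.81 F [ 1.   0.7 -0.6] M [ 0.03 -0.03  0.  ] w 0.06 q [-0.36  0.47  1.58  0.    1.09  1.1 ]
shift cm [0.04 8.24 0.17] turn 0.003
head top side [0.1490883  0.15872279 0.15957675 0.16051847]
head top 92 [0.57666414 0.08545959 0.16088497]
collar 433 0.11478593838218831
rim 499 0.10268894905213943
```

View pics/seated.png

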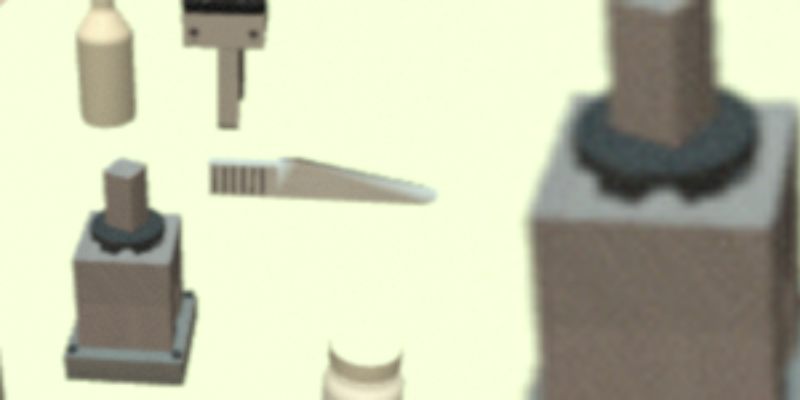

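Seated: head top at z 0.161, collar top 0.1148 and rim 0.1027. The 12 mm difference equals the collar thickness, so it is fully home, upright at (125,210). Going down on the wedge tail.

Emit:
jog_arm:
  targets:
    - [4,[0.04,3,0.15],0]
    - [4,[0.04,6,0.15],0]
    - [4,[0.04,8.1,0.15],0]
    - [4,[0.04,8.1,0.15],0]
    - [4,[0.04,8.1,0.15],0]
    - [0.8,[0.04,8.1,0.15],0]
    - [0.8,[0.04,8.1,0.15],0]
    - [0.8,[0.04,8.1,0.15],0]
    - [0.8,[0.04,8.1,0.15],0]
    - [0.8,[0.04,8.1,0.15],0]
  grip_force: 50

```text
time_s: 12.5
ee_pos: [0.5502, -0.1673, 0.0234]
eef_rot: [-1.57, -0.0, -1.466]
force: [-0.9, -0.7, 5.3]
grip_width: 0.0118
```

```bash
python3 to.py .5506 -.1671 .022 -84
```

```text
t 12.5 pos [ 0.5502 -0.1673  0.0234] yaw -84.0 F [-0.9 -0.7  5.3] M [-0.05  0.14 -0.08] w 0.0118 q [-0.36  0.59  1.61 -0.    0.94  1.11]
shift cm [-0.01  0.14  0.04] turn -0.0
```

Wedge gripped (11.8 mm). It must be turned half round to enter from the near side. Lifting high and turning in two parts.

Emit:
jog_arm:
  targets:
    - [0.8,[0,-4,0],0]
    - [0.8,[0,-9,0],0]
    - [0.8,[0,-13,0],0]
    - [0.8,[0,-18,0],-0.1]
    - [0.8,[0,-19,0],-0.25]
    - [0.8,[0,-19,0],-0.4]
    - [0.8,[0,-19,0],-0.55]
    - [0.8,[0,-19,0],-0.7]
    - [0.8,[0,-19,0],-0.85]
    - [0.8,[0,-19,0],-1]

```text
time_s: 13.5
ee_pos: [0.5497, -0.1669, 0.2124]
eef_rot: [-1.571, 0.001, -0.46]
force: [-0.5, 0.5, -2.9]
grip_width: 0.0115
```

```bash
python3 to.py .3333 .0591 .21 96
```

```text
t 13.5 pos [ 0.5497 -0.1669  0.2124] yaw -26.34 F [-0.5  0.5 -2.9] M [ 0.07 -0.09 -0.02] w 0.0115 q [-0.36  0.36  1.46  0.    1.31  0.1 ]
shift cm [-29.42   0.27  10.65] turn -2.135
```

Emit:
jog_arm:
  targets:
    - [0.8,[-1,0.2,0.3],-0.15]
    - [0.8,[-3,0.2,1],-0.3]
    - [0.8,[-6,0.2,2.1],-0.45]
    - [0.8,[-10,0.2,3.6],-0.6]
    - [0.8,[-14,0.2,5],-0.75]
    - [0.8,[-18,0.2,6.5],-0.9]
    - [0.8,[-22,0.2,8],-1.05]
    - [0.8,[-25,0.2,9],-1.2]
    - [0.8,[-28,0.2,10.2],-1.35]
    - [0.8,[-29.4,0.2,10.65],-1.5]

```text
time_s: 14.5
ee_pos: [0.3334, 0.0614, 0.2107]
eef_rot: [-1.57, -0.0, 1.041]
force: [1.0, -0.3, -1.4]
grip_width: 0.0119
```

```bash
python3 to.py .3333 .0591 .21 96.1
```

```text
t 14.5 pos [0.3334 0.0614 0.2107] yaw 59.66 F [ 1.  -0.3 -1.4] M [ 0.06 -0.02  0.04] w 0.0119 q [ 0.07 -0.18  2.06  0.    1.26 -0.97]
shift cm [-0.21  0.07 -0.11] turn -0.636
```

Emit:
jog_arm:
  targets:
    - [0.8,[-0.2,0,-0.1],-0.15]
    - [0.8,[-0.2,0,-0.1],-0.3]
    - [0.8,[-0.2,0,-0.1],-0.45]
    - [0.8,[-0.2,0,-0.1],-0.6]
    - [0.8,[-0.2,3,-0.1],-0.636]
    - [0.8,[-0.2,7,-0.1],-0.636]
    - [0.8,[-0.2,11,-0.1],-0.636]
    - [0.8,[-0.2,14,-0.1],-0.636]
    - [0.8,[-0.2,14,-0.1],-0.636]
    - [0.8,[-0.2,14,-0.1],-0.636]

```text
time_s: 15.5
ee_pos: [0.335, 0.058, 0.0715]
eef_rot: [-1.57, -0.0, 1.67]
force: [0.5, -0.0, -1.6]
grip_width: 0.0116
```

```bash
python3 to.py .3333 .0591 .05 96.1
python3 - <<'E'
from h import *
s=shot("side");t=shot("top");np.savez("s2.npz",**s);np.savez("t2.npz",**t)
im=np.hstack([cv2.resize(s["img"][220:340,250:430],(500,400),interpolation=cv2.INTER_CUBIC),cv2.resize(t["img"][200:360,230:350],(300,400),interpolation=cv2.INTER_CUBIC)])
save("pre.png",cv2.convertScaleAbs(im,alpha=1.8))
for P in(points(s),points(t)):
  for x in np.arange(.40,.54,.015):
    m=(abs(P[...,0]-x)<.004)&(abs(P[...,1]-(.0847+(x-.577)*.107))<.012)&(P[...,2]>.045)&(P[...,2]<.12)
    if m.sum()>3: print(x.round(3),m.sum(),"y",np.median(P[m][:,1]).round(4),"z",np.percentile(P[m][:,2],[5,95]).round(4))
  print()
E
```

```text
t 15.5 pos [0.335  0.058  0.0715] yaw 95.69 F [ 0.5 -0.  -1.6] M [ 0.05 -0.02  0.01] w 0.0116 q [ 0.06  0.06  2.22  0.    0.87 -1.61]
shift cm [0.13 2.15 0.16] turn -0.007
0.4 83 y 0.0705 z [0.0483 0.0854]
0.415 75 y 0.0722 z [0.0496 0.0824]
0.43 72 y 0.0736 z [0.0483 0.08  ]
0.445 60 y 0.075 z [0.0498 0.0763]
0.46 59 y 0.077 z [0.0486 0.0738]
0.475 52 y 0.078 z [0.0492 0.0707]
0.49 46 y 0.0796 z [0.0489 0.0676]
0.505 43 y 0.0812 z [0.0471 0.0651]
0.52 35 y 0.0819 z [0.0485 0.0613]

0.4 34 y 0.0645 z [0.0766 0.0902]
0.415 29 y 0.0663 z [0.0804 0.0879]
0.43 29 y 0.0682 z [0.0778 0.0838]
0.445 29 y 0.0701 z [0.074  0.0814]
0.46 24 y 0.0712 z [0.0636 0.0792]
0.475 27 y 0.0722 z [0.0587 0.0745]
0.49 27 y 0.0743 z [0.0647 0.0716]
0.505 23 y 0.0759 z [0.0641 0.0704]
0.52 21 y 0.078 z [0.0594 0.0679]
```

View pics/pre.png

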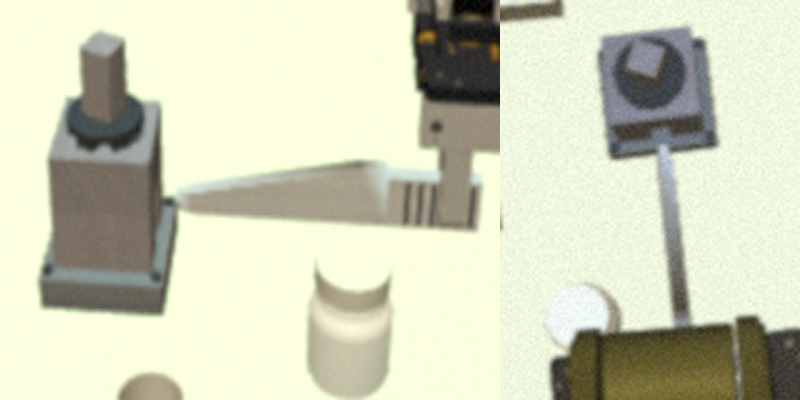

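The wedge is level (underside z about 0.048 all along), in line with the slot, with its tip just short of the foot. Lowering to slot height.

Emit:
jog_arm:
  targets:
    - [0.8,[0.1,1,0],-0.007]
    - [0.8,[0.1,2,0],-0.007]
    - [0.8,[0.1,2.2,0],-0.007]
    - [0.8,[0.1,2.2,0],-0.007]
    - [0.8,[0.1,2.2,0],-0.007]

```text
time_s: 16.1
ee_pos: [0.3354, 0.059, 0.0497]
eef_rot: [-1.572, 0.0, 1.677]
force: [0.4, -0.7, -1.8]
grip_width: 0.0115
```

```bash
python3 to.py .3856 .0642 .049 96.1
```

```text
t 16.1 pos [0.3354 0.059  0.0497] yaw 96.08 F [ 0.4 -0.7 -1.8] M [ 0.04 -0.05  0.04] w 0.0115 q [ 0.07  0.11  2.23  0.    0.8  -1.61]
shift cm [-0.01  0.08 -5.05] turn -0.0
```

Emit:
jog_arm:
  targets:
    - [0.8,[0,0,-1],0]
    - [0.8,[0,0,-2],0]
    - [0.8,[0,0,-3],0]
    - [0.8,[0,0,-4],0]
    - [0.8,[0,0,-5],0]
    - [0.8,[0,0,-5],0]

```text
time_s: 16.7
ee_pos: [0.3857, 0.0643, 0.0488]
eef_rot: [-1.571, 0.0, 1.677]
force: [0.1, 0.3, -1.8]
grip_width: 0.0118
```

Emit:
jog_arm:
  targets:
    - [0.8,[0,0,-1],0]
    - [0.8,[0,0,-2],0]
    - [0.8,[0,0,-3],0]
    - [0.8,[0,0,-3.5],0]
    - [0.8,[0,0,-3.5],0]

```text
time_s: 17.2
ee_pos: [0.4198, 0.068, 0.0487]
eef_rot: [-1.571, -0.0, 1.677]
force: [-0.1, -0.3, -3.1]
grip_width: 0.0118
```

```bash
python3 to.py .428 .069 .049 96.1
```

```text
t 17.2 pos [0.4198 0.068  0.0487] yaw 96.08 F [-0.1 -0.3 -3.1] M [ 0.07 -0.03 -0.01] w 0.0118 q [ 0.07  0.28  2.02  0.    0.84 -1.6 ]
shift cm [ 0.01 -0.03 -0.82] turn -0.0
```

Sliding freely. Now driving slowly, watching the force.

Emit:
jog_arm:
  targets:
    - [0.8,[0,0,-0.3],0]
    - [0.8,[0,0,-0.6],0]
    - [0.8,[0,0,-0.9],0]
    - [0.8,[0,0,-1.2],0]
    - [0.8,[0,0,-1.5],0]

```text
time_s: 17.7
ee_pos: [0.4316, 0.0694, 0.0482]
eef_rot: [-1.564, -0.0, 1.677]
force: [-21.0, -2.3, 9.3]
grip_width: 0.0117
```

Emit:
jog_arm:
  targets:
    - [0.8,[0,0,-0.2],0]
    - [0.8,[0,0,-0.4],0]
    - [0.8,[0,0,-0.6],0]
    - [0.8,[0,0,-0.8],0]

```text
time_s: 18.1
ee_pos: [0.4391, 0.0702, 0.0481]
eef_rot: [-1.563, -0.0, 1.677]
force: [-23.3, -1.5, 10.4]
grip_width: 0.0114
```

Emit:
jog_arm:
  targets:
    - [0.8,[0,-0.03,-0.1],0]
    - [0.8,[0,-0.06,-0.2],0]
    - [0.8,[0,-0.08,-0.3],0]
    - [0.8,[0,-0.08,-0.4],0]

```text
time_s: 18.5
ee_pos: [0.443, 0.0706, 0.0484]
eef_rot: [-1.563, -0.0, 1.677]
force: [-18.4, -2.1, 0.1]
grip_width: 0.0118
```

Emit:
jog_arm:
  targets:
    - [0.8,[0,0,-0.1],0]
    - [0.8,[0,0,-0.2],0]
    - [0.8,[0,0,-0.3],0]
    - [0.8,[0,0,-0.4],0]

```text
time_s: 18.9
ee_pos: [0.4473, 0.0711, 0.0484]
eef_rot: [-1.563, -0.0, 1.677]
force: [-15.2, -2.1, -1.2]
grip_width: 0.0119
```

```bash
python3 to.py .4975 .076 .0484 96.1
python3 - <<'E'
from h import *
T=points(shot("top"));m=(abs(T[...,0]-.577)<.009)&(abs(T[...,1]-.085)<.009)&(T[...,2]>.13)&(T[...,2]<.2);print("head top",m.sum(),T[m].mean(0) if m.any() else 0)
E
```

```text
t 18.9 pos [0.4473 0.0711 0.0484] yaw 96.1 F [-15.2  -2.1  -1.2] M [-0.2   2.4   0.01] w 0.0119 q [ 0.08  0.34  1.94 -0.    0.87 -1.6 ]
shift cm [-0.04 -0.04 -5.05] turn -0.0
head top 89 [0.57608823 0.08570529 0.16506794]
```

Raising the tail a little cut the force to 15 N. The arbor is up about 4 mm. Continuing.

Emit:
jog_arm:
  targets:
    - [0.8,[0,0,-0.15],0]
    - [0.8,[0,0,-0.3],0]
    - [0.8,[0,0,-0.45],0]
    - [0.8,[0,0,-0.6],0]
    - [0.8,[0,0,-0.75],0]
    - [0.8,[0,0,-0.9],0]
    - [0.8,[0,0,-1.05],0]
    - [0.8,[0,0,-1.2],0]

```text
time_s: 19.75
ee_pos: [0.4598, 0.0723, 0.0485]
eef_rot: [-1.565, -0.0, 1.677]
force: [-11.6, -0.8, -2.7]
grip_width: 0.0119
```

Emit:
jog_arm:
  targets:
    - [0.8,[0,0,-0.2],0]
    - [0.8,[0,0,-0.4],0]
    - [0.8,[0,0,-0.6],0]
    - [0.8,[0,0,-0.8],0]
    - [0.8,[0,0,-1.0],0]
    - [0.8,[0,0,-1.2],0]
    - [0.8,[0,0,-1.4],0]
    - [0.8,[0,0,-1.4],0]

```text
time_s: 20.55
ee_pos: [0.4744, 0.0739, 0.0487]
eef_rot: [-1.566, -0.0, 1.677]
force: [-8.0, 0.1, -4.3]
grip_width: 0.0119
```

```bash
python3 to.py .4975 .076 .0484 96.1
python3 - <<'E'
from h import *
T=points(shot("top"));m=(abs(T[...,0]-.577)<.009)&(abs(T[...,1]-.085)<.009)&(T[...,2]>.13)&(T[...,2]<.2);print("head top",m.sum(),T[m].mean(0) if m.any() else 0)
E
```

```text
t 20.55 pos [0.4744 0.0739 0.0487] yaw 96.09 F [-8.   0.1 -4.3] M [-0.08  1.31 -0.01] w 0.0119 q [ 0.08  0.38  1.87 -0.    0.89 -1.6 ]
shift cm [-0.03  0.02 -2.32] turn -0.0
head top 81 [0.57541038 0.08529146 0.17101599]
```

Emit:
jog_arm:
  targets:
    - [0.8,[0,0,-0.2],0]
    - [0.8,[0,0,-0.4],0]
    - [0.8,[0,0,-0.6],0]
    - [0.8,[0,0,-0.8],0]
    - [0.8,[0,0,-1.0],0]
    - [0.8,[0,0,-1.2],0]
    - [0.8,[0,0,-1.4],0]
    - [0.8,[0,0,-1.6],0]
    - [0.8,[0,0,-1.8],0]
    - [0.8,[0,0,-1.8],0]

```text
time_s: 21.6
ee_pos: [0.4926, 0.0758, 0.0487]
eef_rot: [-1.567, -0.0, 1.677]
force: [-4.7, -0.2, -6.3]
grip_width: 0.0116
```

```bash
python3 to.py .4975 .076 .0484 96.1
python3 - <<'E'
from h import *
s=shot("side");t=shot("top");T=points(t);m=(abs(T[...,0]-.577)<.009)&(abs(T[...,1]-.085)<.009)&(T[...,2]>.13)&(T[...,2]<.2);print("head top",m.sum(),T[m].mean(0) if m.any() else 0)
m=(abs(T[...,0]-.577)<.03)&(abs(T[...,1]-.085)<.03)&(T[...,2]>.116)&(T[...,2]<.14);p=T[m];print("collar",m.sum(),np.median(p[:,2]));print("plane",np.linalg.lstsq(np.c_[p[:,:2]-[.577,.085],np.ones(len(p))],p[:,2],rcond=None)[0])
im=np.hstack([cv2.resize(s["img"][220:320,250:370],(480,400),interpolation=cv2.INTER_CUBIC),cv2.resize(t["img"][190:310,230:350],(320,400),interpolation=cv2.INTER_CUBIC)])
save("up.png",cv2.convertScaleAbs(im,alpha=1.8))
E
```

```text
t 21.6 pos [0.4926 0.0758 0.0487] yaw 96.09 F [-4.7 -0.2 -6.3] M [-0.02  0.98 -0.03] w 0.0116 q [ 0.08  0.42  1.82  0.    0.91 -1.6 ]
shift cm [-0.03  0.03 -0.49] turn -0.0
head top 94 [0.57701637 0.08494409 0.17430461]
collar 214 0.12865324486651175
plane [-0.00720813  0.01333958  0.12898177]
```

View pics/up.png

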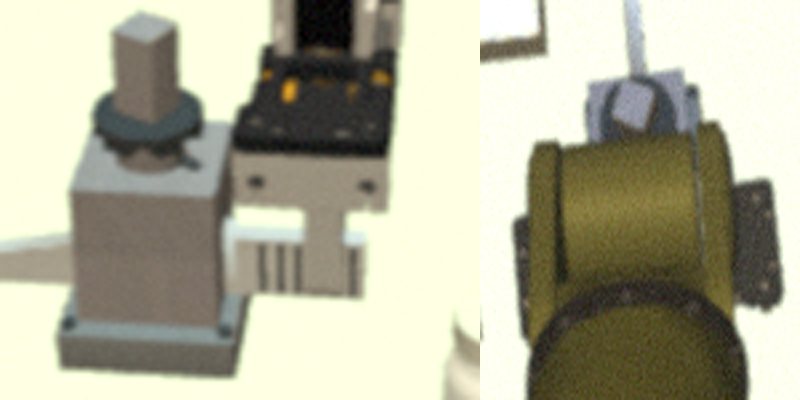

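The collar stands about 13.9 mm clear, arbor upright (tilt under 1°), wedge through the slot. Setting the tail down, releasing and withdrawing upward.

Emit:
jog_arm:
  targets:
    - [0.8,[0,0.03,0],0]
    - [0.8,[0,0.05,0],0]
    - [2,[0,0.05,0],0]
    - [3.5,[0,0.05,0],0]
    - [3.5,[0,0.05,0],0]
    - [3.5,[0,0.05,0],0]
    - [3.5,[0,-3,0],0]
    - [3.5,[0,-7,0],0]
    - [3.5,[0,-12,1],0]
    - [3.5,[0,-17,5],0]

```text
time_s: 22.7
ee_pos: [0.4541, 0.0716, 0.2105]
eef_rot: [-1.573, 0.0, 1.677]
force: [0.4, -0.1, -0.0]
grip_width: 0.0351
```

Emit:
jog_arm:
  targets:
    - [3.5,[0,-3,5],0]
    - [3.5,[0,-3,9],0]
    - [3.5,[0,-3,13],0]
    - [3.5,[0,-3,13],0]
    - [3.5,[0,-3,13],0]
    - [3.5,[0,-3,13],0]
    - [3.5,[0,-3,13],0]
    - [3.5,[0,-3,13],0]

```text
time_s: 23.5
ee_pos: [0.3246, 0.0578, 0.2376]
eef_rot: [-1.57, -0.0, 1.677]
force: [-0.4, 0.3, 0.4]
grip_width: 0.0348
```

```bash
python3 to.py .4975 .076 .0484 96.1
python3 - <<'E'
from h import *
s=shot("side");t=shot("top");T=points(t);m=(abs(T[...,0]-.577)<.009)&(abs(T[...,1]-.085)<.009)&(T[...,2]>.13)&(T[...,2]<.2);print("head top",m.sum(),T[m].mean(0) if m.any() else 0)
m=(abs(T[...,0]-.577)<.03)&(abs(T[...,1]-.085)<.03)&(T[...,2]>.116)&(T[...,2]<.14);p=T[m];print("collar",m.sum(),np.median(p[:,2]),"plane",np.linalg.lstsq(np.c_[p[:,:2]-[.577,.085],np.ones(len(p))],p[:,2],rcond=None)[0])
im=np.hstack([cv2.resize(s["img"][140:390,130:430],(480,400)),cv2.resize(t["img"][130:370,150:342],(320,400))])
save("end.png",cv2.convertScaleAbs(im,alpha=1.8))
E
```

```text
t 23.5 pos [0.3246 0.0578 0.2376] yaw 96.08 F [-0.4  0.3  0.4] M [ 0.03 -0.13  0.05] w 0.0348 q [ 0.07 -0.23  2.04  0.    1.33 -1.61]
shift cm [ -0.02  18.9  -17.41] turn -0.0
head top 98 [0.57682806 0.08477888 0.17447944]
collar 419 0.1281742129899468 plane [0.01175452 0.00594975 0.12839735]
```

View pics/end.png

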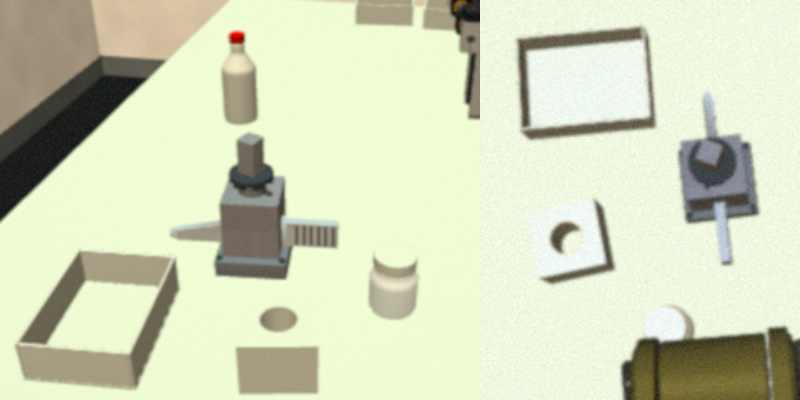

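The arbor stands upright on the wedge with its collar about 13.5 mm clear. Jar, tub and bottle are in place and the gripper is clear. Handing in.

```bash
python3 -c "
from h import *
print(ctrl.hand_in())"
```

```text
the job is handed in; nothing more can be done
None
```

The job is done and handed in at about 23.5 s on the robot's clock. I read forces only at the end of each move, so short peaks in between would not show.

- **Seating the arbor:** I pressed it into the socket with a small twist of about 6° until the collar dropped over the dogs and stopped at the home height. The net push was about 23 N. After I let go, the camera showed the collar top 12 mm above the rim, which equals the collar's thickness, so it was fully home.
- **Driving the wedge:** I turned it half round and drove it in from the near side, without touching the arbor again. The push peaked at about 23 N along the slot. At that point the gripper was also pressing down about 10 N, so I raised the tail slightly. The push then fell to about 15 N and was 5 N at the end.
- **Last checks, after release:** The collar stands about 13.5 mm clear of the rim, from both the head top and the collar height. The arbor is upright with under 1° of tilt, and the wedge stays in the slot. The jar, tub and wash bottle look undisturbed.
- **What disagreed:** The socket axis found by touch was about 1 mm off the first camera estimate. It showed as roughly 7 N of side load on the way in, which I corrected before pressing.

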